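# Vent the dry box and hold its sticky lid ajar

### The job

Slide the dry box's orange vent grip along its track until it is level with the green marker and leave it there; only then take the lid by its black handle, pull it free of its sticky seal and hold it just ajar, with the front edge about 4 cm above the rim, never letting it fly wide open. Finish while still holding the lid ajar by its handle, without letting go, and leave the bottles, the beaker, the weight and the sample jars as they stand.

Things in the scene. Friction and masses are not known exactly. Their poses are not given: they have to be found in the camera images.
- vent_grip (a point): Centre of the orange vent grip, a block 28 mm (x) by 20 mm (y) by 40 mm high that slides along +y of the dry box on an aluminium track (40 mm wide) on the white deck in front of the box. Its top is 20 mm above this point; the track's top face is 20 mm below it. Axes as the dry box. It moves with about 2 N of friction and stays where it is left.
- vent (a joint): Position of the vent grip along its track, m: 0 at the -y end (shut), 0.12 at the +y end. It starts between 0 and 0.025.
- vent_mark (a point): Top centre of the green set marker, a clip 30 mm (x) by 14 mm (y) with a middle ridge 6 mm wide (along y) and 6 mm high, standing on the white deck next to the track on the robot's side. The vent is set when the grip's centre line is level with the marker along the dry box's y. Fixed; its place along the track differs from run to run (0.06 to 0.11 m of grip travel). Axes as the dry box.
- drybox: The dry box (desiccator): a blue tub 220 mm (x) by 260 mm (y) by 120 mm high, walls 8 mm, black gasket on the rim, with a white vent deck 120 mm deep, 230 mm wide and 40 mm high in front of it. Fixed to the bench. Origin under the centre of the tub on the bench; x points from its front (the deck, robot's side) to the hinge, y along the vent track, z up.
- rim_front (a point): Middle of the front edge of the tub's rim, 120 mm above the bench; axes as the dry box.
- lid (a joint): Angle of the lid, rad: 0 shut, growing as its front edge rises. The gasket is sticky: lifting at the handle takes a peak of roughly 10 to 20 N in the first millimetres (grip the bar firmly, 30 N or more), falling within about 10 mm of lift at the front edge to the lid's own weight (2 to 4 N at the handle) plus the rub of the bar turning in the gripper (up to 5 N). Left alone the lid falls shut.
- lid_handle (a point): Middle of the black round bar of the lid handle: 16 mm thick, 100 mm free length along the dry box's y, between two black posts, its axis 36 mm above the lid's top face (44 mm above the rim when shut) and 35 mm behind the lid's front edge. It turns with the lid.
- lid_edge (a point): Middle of the lower front edge of the lid (white frame, clear window, 220 x 260 x 8 mm). Its height above rim_front is the opening.
- lid_hinge (a point): Middle of the lid's hinge axis, which runs along the dry box's y on the far rim, 220 mm behind the front edge, at the height of the rim. The handle bar lies 185 mm in front of it and 44 mm above it when shut.
- bottle0: White plastic bottle, loose, 64 mm in diameter, 150 mm high, upright on the bench at the side. Origin at the centre of its underside. Not to be disturbed.
- bottle1: White plastic bottle, loose, 64 mm in diameter, 150 mm high, upright on the bench at the side. Origin at the centre of its underside. Not to be disturbed.
- bottle2: White plastic bottle, loose, 64 mm in diameter, 150 mm high, upright on the bench at the side. Origin at the centre of its underside. Not to be disturbed.
- beaker: Clear open beaker, loose, 72 mm in diameter, 90 mm high. Origin at the centre of its underside. Not to be disturbed.
- weight: Brass cylinder weight, loose, 36 mm in diameter, 50 mm high. Origin at the centre of its underside. Not to be disturbed.
- sample0: Small sample jar with blue cap, loose, 36 mm in diameter, 50 mm high, inside the dry box, seen through the lid. Origin at the centre of its underside. To be left alone.
- sample1: Small sample jar with yellow cap, loose, 36 mm in diameter, 50 mm high, inside the dry box, seen through the lid. Origin at the centre of its underside. To be left alone.

How it is judged:
By the outcome, as a careful person would: the job done as asked, in the order asked, and still so for the second after the job is handed in, while the arm keeps its last pose, push and grip.
It also fails if it takes over 45 s, if anything falls off the work surface, if the arm or the gripper's body presses on something with over 40 N, if the wrist force passes 120 N, or if a joint passes its speed limit or range.

### The arm

A 6-joint arm with a two-finger parallel gripper is mounted at the origin on the work surface. World frame = base frame: x ahead of the robot, y to its left, z up, the work surface at z = 0. Lengths are in m, angles in rad, forces in N, time in s.
With the tool pointing down it reaches from about 0.275 to 0.825 m from the base axis. Payload 5.2 kg.
Tool frame: the origin (TCP) lies at the very end of the fingers, on their centre line; the grasp point (between the pads) lies env.grasp_offset behind it (env.grasp_offset is the distance from the TCP to the grasp point, in m); z points along the fingers, y is the line along which they close (so a half turn about z gives the same grasp; the last joint's range is limited). The gripper opens to 93 mm and grips with 3 to 60 N. Pads are 15 mm wide; open, the fingers measure 128 mm over their backs; the gripper's body (75 mm by 188 mm) begins 65 mm behind the grasp point.
Start: joints at [-0.203, 0.259, 1.535, -0, 1.348, -0.203], TCP at [0.55, 0, 0.219] pointing down, gripper open.
Joint ranges: [-3.14, 3.14], [-0.91, 2.08], [0.19, 2.58], [-1.22, 4.36], [0.22, 2.71], [-3.12, 3.12]. Speed limits (rad/s): [2.57, 2.57, 3.14, 3.14, 3.14, 3.14].

### API

Orientations are given as a unit quaternion [w, x, y, z].
In Python, from plant import readout, cams, ticket, env gives the robot as it stands.
- The arm moves only by the shell command python3 -m creep 'ROWS' [FORCE]. ROWS is JSON, a list of rows, each a list of 7 numbers: the shift along the tool's x, y, z in mm, then the turn, a rotation vector about the tool's x, y, z in degrees, then the gripper's target within -1 to 1 (fully open at 1, half-way at 0, shut at -1). A call has 1 to 20 rows; each row shifts and turns the commanded pose from where the row before left it, along the tool's axes as they then stand; what a row does not reach is not made up. A row lasts 1/10 s, in which the tool goes at most 50 mm and 8.59 degrees, less where a joint would pass 70% of its speed; a pose out of reach is approached as far as the arm can. A call with a gripper value outside its range is refused whole. The fingers move at their own pace and stop on an object; FORCE is the grip in N (left out, the last holds). Time passes only in rows, so rows that do not move let the fingers close. It gives the time, the measured TCP pose, the force, the opening and the grip force at its end, in the units of the state.
- readout.read_state(): the state, without advancing time (a new reading comes with each control period).
- cams.read_camera(name): name is "scene" or "side" or "wrist"; returns a dict with "image" (480x640x3 uint8, blue, green, red), "K" (3x3 intrinsics, pixels), "k1" (the pictures are not rectified: a ray, as slopes to the right and down, at radius r is drawn at 1 + k1 r^2 times it, then the intrinsics apply), "extrinsics" (4x4, takes a point from camera to world coordinates); the wrist camera has in their place "tool_from_camera" (4x4, takes a point from camera to tool coordinates, whose origin is the TCP and whose axes are the flange's). Camera axes: x right, y up, looking along -z (the intrinsics and any distortion apply to the point x, -y, -z); pixel columns grow to the right and rows downward; lengths in m; the calibration is good to about 2 mm. A picture is of the moment at which its call begins: read the wrist's pose just before it. There is no depth.
- ticket.hand_in(): hands the job in; it is judged then, once.
The state is a dict: "clock": time; "joints": joint angles; "qd": joint speeds; "joint_torque": joint torques, N m; "ee_pos": TCP position; "tool_rot": TCP orientation; "ft_force": force on the tool from outside, world axes, zero at the start; "torque": the same for the moment, N m; "opening": opening from 0.0 (shut) to 1.0 (fully open); "finger_force": force on a finger pad.
Only numpy, scipy, OpenCV 4.12 (cv2) and the standard library are available. Lean on these libraries where they do the work, as an engineer would, in place of code of your own. Each camera call takes 0.05 s, during which the arm holds its last target. There are 200 camera calls.

## Working session

There is one attempt and no reset: what is moved stays moved. The work goes in short steps, Python scripts to look and compute and a shell command to move; the robot and the scene stay as the last step left them, time stands still between calls to the robot, and variables do not carry over. Pictures are saved under pics/ and viewed, at most 10 in all, crops included, and the job is handed in when it is done.

```bash
mkdir -p pics; ls; cat > h.py <<'E'
import numpy as np, cv2
from plant import readout, cams, ticket, env
from scipy.spatial.transform import Rotation as R
def T_of(c,s):
    if 'extrinsics' in c: return np.array(c['extrinsics'])
    T=np.eye(4); q=s['tool_rot']; T[:3,:3]=R.from_quat([q[1],q[2],q[3],q[0]]).as_matrix(); T[:3,3]=s['ee_pos']
    return T@np.array(c['tool_from_camera'])
def snap(name,fn):
    import pickle
    s=readout.read_state(); c=cams.read_camera(name); cv2.imwrite('pics/'+fn+'.png',c['image'])
    pickle.dump((np.array(c['K']),c['k1'],T_of(c,s)),open('pics/'+fn+'.pkl','wb')); return s
def cal(fn):
    import pickle; return pickle.load(open('pics/'+fn+'.pkl','rb'))
def ray(fn,u,v):
    K,k1,T=cal(fn); p=cv2.undistortPoints(np.array([[[u,v]]],float),K,np.array([k1,0,0,0.]))[0,0]
    return T[:3,3],T[:3,:3]@np.array([p[0],-p[1],-1])
def onz(fn,u,v,z):
    o,d=ray(fn,u,v); return o+d*(z-o[2])/d[2]
def tri(*obs):
    A=0;b=0
    for fn,u,v in obs:
        o,d=ray(fn,u,v); d=d/np.linalg.norm(d); P=np.eye(3)-np.outer(d,d); A=A+P; b=b+P@o
    return np.linalg.solve(A,b)
def proj(fn,p):
    K,k1,T=cal(fn); q=np.linalg.inv(T)@np.r_[p,1]; x,y=q[0]/-q[2],-q[1]/-q[2]; f=1+k1*(x*x+y*y)
    return (K@[x*f,y*f,1])[:2]
E
python3 - <<'E'
from h import *
for n in('scene','side','wrist'): s=snap(n,n+'0')
print(s,env.grasp_offset)
for n in('scene0','side0','wrist0'): print(cal(n))
E
```

```text
pics
{'clock': 0.1, 'joints': array([-2.02784928e-01,  2.59261275e-01,  1.53594664e+00,  2.90006196e-05,
        1.34796527e+00, -2.02806410e-01]), 'qd': array([ 5.42014384e-04, -4.29739509e-04, -1.93324621e-03,  1.49651514e-03,
        9.03143684e-05, -2.05761564e-03]), 'joint_torque': array([ 2.99393134e-03, -4.38208973e+01, -2.84642941e+01,  7.21958186e-02,
        3.61894083e-02, -1.01468524e-04]), 'ee_pos': array([5.49534694e-01, 1.38031884e-04, 2.17916417e-01]), 'tool_rot': array([-6.67678328e-04,  7.07101239e-01,  7.07111881e-01, -4.22996953e-04]), 'ft_force': array([ 0.39915534,  0.19491269, -0.51730799]), 'torque': array([0.00722589, 0.00814957, 0.00627586]), 'finger_force': 0.0, 'opening': 0.9983982534426096} 0.0188
(array([[433.79067112,   0.        , 313.07034749],
       [  0.        , 433.79067112, 242.33052778],
       [  0.        ,   0.        ,   1.        ]]), -0.04195108579717678, array([[-0.77145885, -0.46375764,  0.43563758,  1.01766233],
       [ 0.63626812, -0.56631989,  0.52387466,  0.49008436],
       [ 0.00375935,  0.68133005,  0.73196669,  0.82319311],
   
[... 303 characters left out ...]
   [-0.41220183, -0.69738736,  0.58629389,  0.88291879],
       [-0.01169939,  0.6475049 ,  0.76197148,  1.2225895 ],
       [ 0.        ,  0.        ,  0.        ,  1.        ]]))
(array([[421.43573464,   0.        , 318.58905846],
       [  0.        , 421.43573464, 237.26463711],
       [  0.        ,   0.        ,   1.        ]]), -0.09245173514660318, array([[ 9.99997650e-01, -5.16394155e-04,  2.10541264e-03,
         5.50002864e-01],
       [-1.07611540e-04,  9.58191634e-01,  2.86127210e-01,
         8.13384082e-02],
       [-2.16514320e-03, -2.86126765e-01,  9.58189327e-01,
         3.82799209e-01],
       [ 0.00000000e+00,  0.00000000e+00,  0.00000000e+00,
         1.00000000e+00]]))
```

View pics/scene0.png

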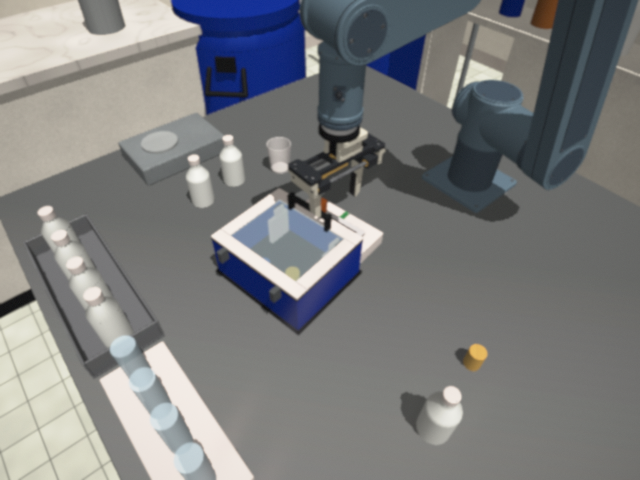

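View pics/side0.png

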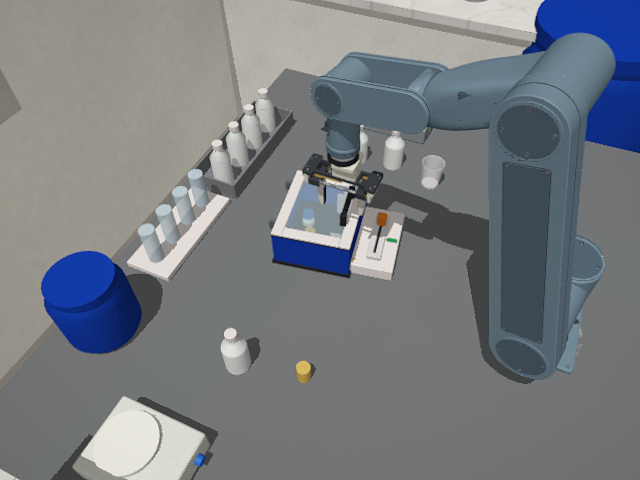

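The scene view shows the box at about (290,255) with the deck toward the robot. In the side view the orange grip is at (381,219), the green marker at (392,240) and the box at (320,230). The gripper hides the handle, so I'll enlarge.

```bash
python3 - <<'E'
import cv2
a=cv2.imread('pics/side0.png')[165:285,260:420]
cv2.imwrite('pics/side0c.png',cv2.resize(a,None,fx=5,fy=5,interpolation=cv2.INTER_CUBIC))
E
```

```text
(no output)
```

View pics/side0c.png

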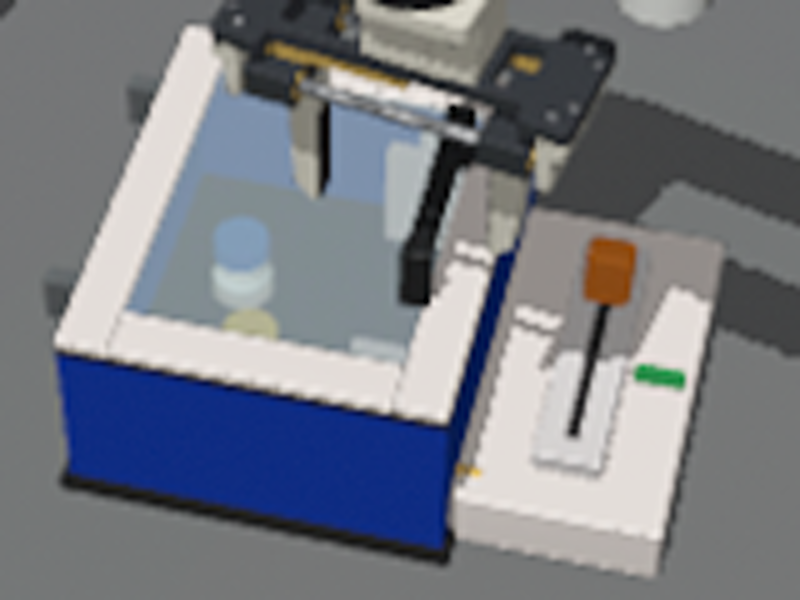

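View pics/wrist0.png

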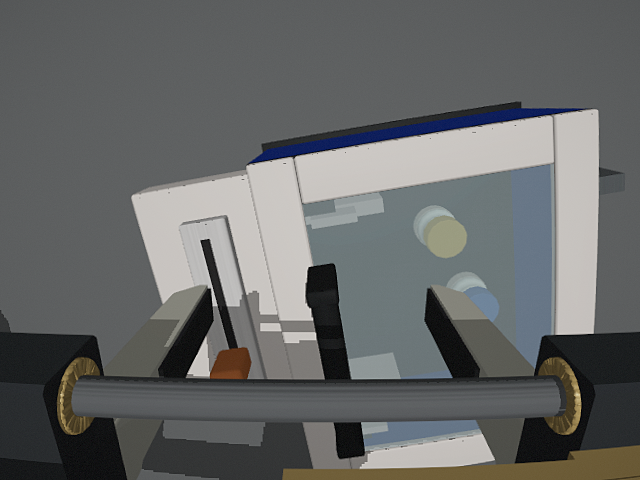

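The crop shows lid corners at (448,425), (60,345) and (190,30), grip top at (612,250) and marker at (660,370). In the wrist view, the lid corners are at (247,164) and (598,110), the bar runs from (320,285) to (346,440), and the track slot runs up-left from the grip at (232,360).

```bash
python3 - <<'E'
from h import *
S=lambda u,v:(260+u/5,165+v/5)
fc,bc,bn=[onz('side0',*S(*p),.128) for p in((448,418),(60,342),(190,28))]
print(fc,bc,bn,np.linalg.norm(bc-fc),np.linalg.norm(bn-bc))
wf,wb=onz('wrist0',247,164,.128),onz('wrist0',598,110,.128); print('w',wf,wb,np.linalg.norm(wb-wf))
for a,b in((fc,bc),(wf,wb)): print('yaw',np.degrees(np.arctan2(*(b-a)[1::-1])))
d=bn-bc; print('yaw',np.degrees(np.arctan2(d[0],-d[1])))
print('bar',onz('wrist0',319,285,.172),onz('wrist0',346,440,.172))
print('grip',onz('side0',*S(612,248),.10),'mark',onz('side0',*S(660,370),.046), onz('wrist0',206,240,.05))
print('slot', onz('side0',*S(573,435),.05))
E
```

```text
[0.50030057 0.05388774 0.128     ] [0.71323604 0.08989748 0.128     ] [ 0.75703114 -0.16311911  0.128     ] 0.2159588264665095 0.25677889934301606
w [0.50626335 0.05135255 0.128     ] [0.71950805 0.08617967 0.128     ] 0.21606996468012468
yaw 9.59853376084084
yaw 9.275651698386522
yaw 9.820127997382649
bar [ 0.54975908 -0.00855827  0.172     ] [ 0.56668912 -0.1140835   0.172     ]
grip [ 0.46931175 -0.12093184  0.1       ] mark [ 0.42440843 -0.09046872  0.046     ] [ 0.45561753 -0.02046464  0.05      ]
slot [ 0.45261434 -0.02223691  0.05      ]
```

```bash
python3 -m creep '[[-20,-13,-8,0,0,0,1],[-20,-13,-8,0,0,0,1],[-20,-13,-8,0,0,0,1],[-20,-13,-8,0,0,0,1],[-20,-14,-8,0,0,0,1],[-20,-14,-8,0,0,0,1],[0,0,0,0,0,-8.3,1],[0,0,0,0,0,-8.3,1],[0,0,0,0,0,-8.3,1],[0,0,0,0,0,-8.3,1],[0,0,0,0,0,-8.3,1],[0,0,0,0,0,-8.3,1],[0,0,0,0,0,-8.3,1],[0,0,0,0,0,-8.3,1],[0,0,0,0,0,-8.3,1],[0,0,0,0,0,-8.3,1],[0,0,0,0,0,-8.3,1],[0,0,0,0,0,-8.3,1],[0,0,0,0,0,0,1]]'
python3 - <<'E'
from h import *
s=snap('wrist','wrist1'); snap('side','side1'); print(s['joints'],s['ee_pos'])
E
```

```text
clock: 2.05
ee_pos: [0.4698, -0.1199, 0.2664]
tool_rot: [-0.0, -0.084, 0.996, 0.0]
ft_force: [0.8, 0.1, 0.2]
opening: 1.0
finger_force: 0.0
[-4.80365176e-01  1.10821291e-01  1.60125994e+00 -1.01930945e-05
  1.43007892e+00 -2.21998863e+00] [ 0.46984581 -0.1198892   0.26639143]
```

View pics/wrist1.png

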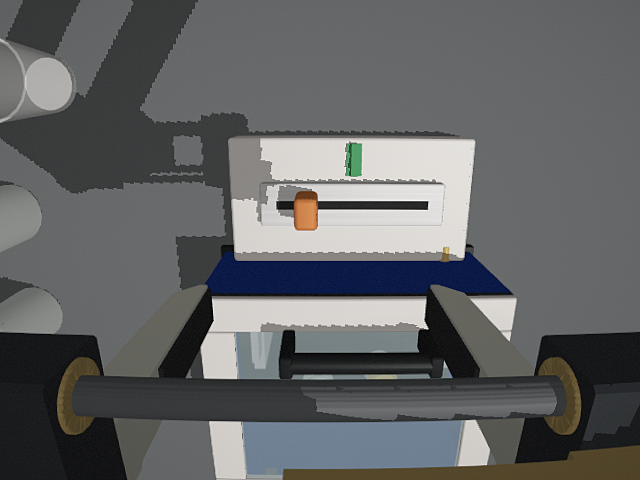

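The grip is at about (306,210), the green marker at (354,159), the track slot at row 205 (cols 277–428) and the bar at row 363 (cols 285–440). Bottles and the beaker lie to the left. Next I'll enlarge the grip and marker.

```bash
python3 - <<'E'
import cv2,numpy as np
a=cv2.resize(cv2.imread('pics/wrist1.png')[135:255,225:485][:, :160],None,fx=5,fy=5,interpolation=cv2.INTER_CUBIC)
cv2.imwrite('pics/w1c.png',a)
E
```

```text
(no output)
```

View pics/w1c.png

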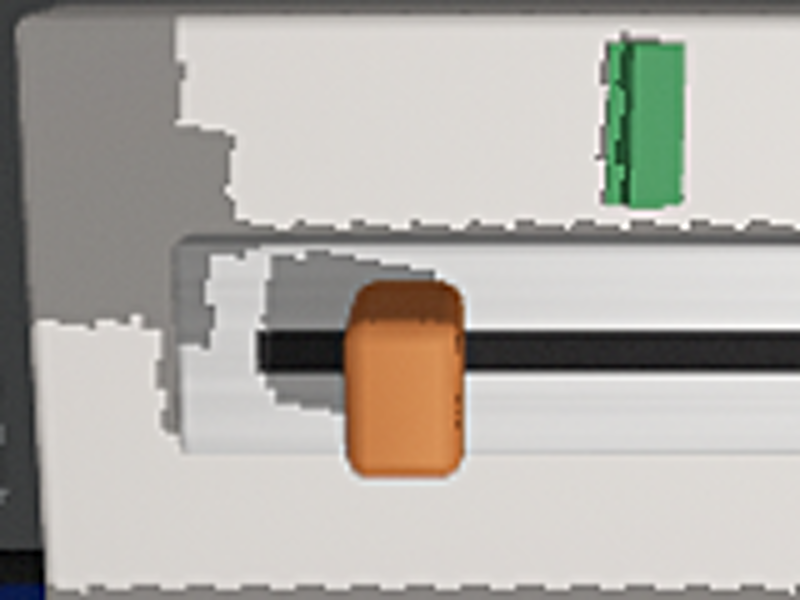

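```bash
python3 - <<'E'
from h import *
W=lambda u,v:(225+u/5,135+v/5)
th=np.radians(9.5); x=np.array([np.cos(th),np.sin(th),0]); y=np.array([-x[1],x[0],0])
for zt in(.085,.09,.095,.1):
    a,b,c=[onz('wrist1',*W(*p),zt) for p in((346,399),(464,399),(405,399))]
    f,k=[onz('wrist1',*W(405,v),zt) for v in(322,476)]
    print(zt,np.linalg.norm(a-b),np.linalg.norm(f-k),c)
print('deck w',np.linalg.norm(onz('wrist1',229,139,.04)-onz('wrist1',475,140,.04)))
d=onz('wrist1',475,140,.04)-onz('wrist1',229,139,.04);print('yaw',np.degrees(np.arctan2(-d[0],d[1])))
d=onz('wrist1',515,296,.128)-onz('wrist1',205,295,.128);print('yaw',np.degrees(np.arctan2(-d[0],d[1])),np.linalg.norm(d))
e0,e1=onz('wrist1',*W(258,350),.045),onz('wrist1',428,205,.045); print('slot',e0,e1,np.linalg.norm(e1-e0))
m=onz('wrist1',*W(645,123),.042); m2=onz('wrist1',*W(649,123),.047); print('mark',m,m2)
g=onz('wrist1',*W(405,399),.092)
print('tri',tri(('wrist1',*W(405,399)),('side0',382.4,214.6)))
for n,p in(('g',g),('m',m),('m2',m2),('e0',e0),('e1',e1)): print(n,p@x,p@y)
bm=[onz('wrist1',u,v,.172) for u,v in((285,363),(440,363))]; print('bar',bm,np.linalg.norm(bm[1]-bm[0]),(bm[0]+bm[1])/2)
s=readout.read_state();print('tcp',s['ee_pos']@x,s['ee_pos']@y)
E
```

```text
0.085 0.019936188637231605 0.026753746563838766 [ 0.47542783 -0.12822149  0.085     ]
0.09 0.01964832919049899 0.0263674481181314 [ 0.47420655 -0.12828515  0.09      ]
0.095 0.019360469743766373 0.025981149672424084 [ 0.47298528 -0.12834881  0.095     ]
0.1 0.01907261029703374 0.025594851226716717 [ 0.471764   -0.12841247  0.1       ]
deck w 0.22623540384373558
yaw 9.632419278125157
yaw 9.235488617436149 0.24773704073607117
slot [ 0.48047259 -0.15637933  0.045     ] [ 0.45646078 -0.01598309  0.045     ] 0.1424347958871869
mark [ 0.42712198 -0.09261231  0.042     ] [ 0.42653232 -0.09241138  0.047     ]
tri [ 0.47246126 -0.12830863  0.0920447 ]
g 0.4460439234549228 -0.2047369427934269
m 0.40597882031285915 -0.16183765270579895
m2 0.4054304102355749 -0.16154215696553617
e0 0.4480731633426689 -0.23353552867476754
e1 0.44756272765588906 -0.09110164740056279
bar [array([ 0.56366678, -0.12687883,  0.172     ]), array([ 0.54592383, -0.01706833,  0.172     ])] 0.11123470029244215 [ 0.55479531 -0.07197358  0.172     ]
tcp 0.44363020351396043 -0.1958350274666397
```

```bash
python3 -m creep '[[-2.5,-9,30,0,0,0,1],[0,0,35,0,0,0,1],[0,0,35,0,0,0,1],[0,0,35,0,0,0,1],[0,0,35,0,0,0,1],[0,0,25,0,0,0,1],[0,0,11,0,0,0,1],[0,0,0,0,0,0,0.2],[0,0,0,0,0,0,-0.2],[0,0,0,0,0,0,-1],[0,0,0,0,0,0,-1],[0,0,0,0,0,0,-1],[0,0,0,0,0,0,-1]]' 12
python3 - <<'E'
from h import *
s=snap('side','side2'); snap('wrist','wrist2'); print(s['opening']*93,s['ft_force'],s['ee_pos'])
E
```

```text
clock: 3.45
ee_pos: [0.4742, -0.1286, 0.0612]
tool_rot: [0.0, -0.084, 0.996, -0.0]
ft_force: [-0.7, 0.0, -0.3]
opening: 0.536
finger_force: 0.0
49.8500248292056 [-0.72751137  0.00450636 -0.2741378 ] [ 0.474247   -0.12855099  0.06117905]
```

```bash
python3 -m creep '[[0,0,0,0,0,0,-1],[0,0,0,0,0,0,-1],[0,0,0,0,0,0,-1],[0,0,0,0,0,0,-1],[0,0,0,0,0,0,-1],[0,0,0,0,0,0,-1],[0,0,0,0,0,0,-1]]' 12
```

```text
clock: 4.25
ee_pos: [0.474, -0.1286, 0.0606]
tool_rot: [-0.0, -0.084, 0.996, -0.0]
ft_force: [0.4, -1.3, -0.5]
opening: 0.214
finger_force: 12.0
```

```bash
python3 -m creep '[[0,4,0,0,0,0,-1],[0,6,0,0,0,0,-1],[0,8,0,0,0,0,-1],[0,8,0,0,0,0,-1],[0,8,0,0,0,0,-1],[0,6,0,0,0,0,-1],[0,3,0,0,0,0,-1],[0,0,0,0,0,0,-1],[0,0,0,0,0,0,-1]]' 15
python3 - <<'E'
from h import *
s=snap('wrist','wrist3'); print(s['opening']*93,s['ft_force'],s['ee_pos'])
a=cv2.resize(cv2.imread('pics/wrist3.png')[140:440,200:440],None,fx=2,fy=2); cv2.imwrite('pics/w3c.png',a)
E
```

```text
clock: 5.15
ee_pos: [0.4666, -0.0853, 0.0606]
tool_rot: [-0.0, -0.084, 0.996, 0.001]
ft_force: [-0.4, 1.7, 0.1]
opening: 0.214
finger_force: 15.0
19.920796342194926 [-0.35003635  1.67885535  0.09937023] [ 0.46655685 -0.08527045  0.06061679]
```

View pics/w3c.png

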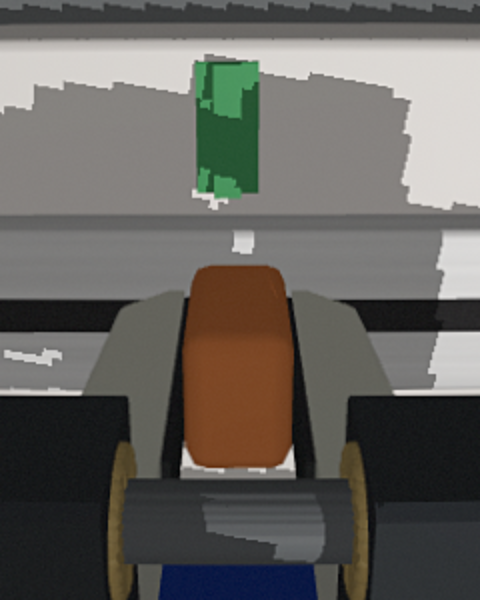

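```bash
python3 - <<'E'
from h import *
th=np.radians(9.55); y=np.array([-np.sin(th),np.cos(th),0])
f=lambda n,u,v,z:(onz(n,200+u/2,140+v/2,z)@y)*1000
print('grip',f('wrist3',238,400,.09),f('wrist3',238,270,.05),'mark',f('wrist3',227.5,130,.042),'ends',f('wrist3',196,130,.042),f('wrist3',259,130,.042))
W=lambda u,v:(225+u/5,135+v/5)
print('before mark',onz('wrist1',*W(645,123),.042)@y,'tcp',readout.read_state()['ee_pos']@y)
# green mask centroid
im=cv2.imread('pics/wrist3.png').astype(int); m=(im[...,1]>im[...,2]*1.4)&(im[...,1]>im[...,0]*1.25)&(im[...,1]>50)
v,u=np.nonzero(m); k=(v<250); print(u[k].min(),u[k].max(),v[k].min(),v[k].max())
a=cv2.imread('pics/side2.png')
E
```

```text
grip -160.36614117705432 -160.2097291794944 mark -162.54053475973188 ends -169.54421556300125 -155.53676657336146
before mark -0.16219187439301666 tcp -0.16171885240321485
298 329 171 238
```

The crop shows the grip centred at col 238 and the marker centred at col 227.5, so the grip is about 2 mm too far along +y. I'll move it back a little.

```bash
python3 -m creep '[[0,-1,0,0,0,0,-1],[0,-0.8,0,0,0,0,-1],[0,0,0,0,0,0,-1],[0,0,0,0,0,0,-1],[0,0,0,0,0,0,-1]]'
python3 - <<'E'
from h import *
th=np.radians(9.55); y=np.array([-np.sin(th),np.cos(th),0])
s=snap('wrist','wrist4'); print(s['ee_pos']@y)
im=cv2.imread('pics/wrist4.png').astype(int); m=(im[...,1]>im[...,2]*1.4)&(im[...,1]>im[...,0]*1.25)&(im[...,1]>50)
o=(im[...,2]>im[...,1]*1.7)&(im[...,2]>60)
for k in(m,o):
    v,u=np.nonzero(k); q=(v<380)&(v>140)&(u>270)&(u<370); print(u[q].min(),u[q].max(),v[q].min(),v[q].max())
    for r in (180,200,220,225,330,340,350): 
        c=np.nonzero(k[r,270:370])[0]; 
        if len(c): print(r,c.min()+270,c.max()+270)
E
```

```text
clock: 5.7
ee_pos: [0.467, -0.088, 0.0606]
tool_rot: [-0.0, -0.084, 0.996, -0.0]
ft_force: [0.1, 1.6, -0.7]
opening: 0.213
finger_force: 15.0
-0.16423239333672507
304 335 171 238
180 304 335
200 304 334
220 305 334
225 305 334
291 346 273 372
330 292 345
340 292 345
350 292 345
```

```bash
python3 -m creep '[[0,0,0,0,0,0,0],[0,0,0,0,0,0,0.2],[0,0,0,0,0,0,0.4],[0,0,0,0,0,0,0.6],[0,0,-10,0,0,0,1],[0,0,-35,0,0,0,1],[0,0,-35,0,0,0,1],[0,0,-35,0,0,0,1],[0,0,-35,0,0,0,1],[0,0,-35,0,0,0,1],[0,0,-15,0,0,0,1]]'
python3 -m creep '[[0,0,0,0,0,8.2,1],[0,0,0,0,0,8.2,1],[0,0,0,0,0,8.2,1],[0,0,0,0,0,8.2,1],[0,0,0,0,0,8.2,1],[0,0,0,0,0,8.2,1],[0,0,0,0,0,8.2,1],[0,0,0,0,0,8.2,1],[0,0,0,0,0,8.2,1],[0,0,0,0,0,8.2,1],[0,0,0,0,0,8,1],[1,23,0,0,0,0,1],[1,23,0,0,0,0,1],[1,23,0,0,0,0,1],[1,23,0,0,0,0,1],[0,0,0,0,0,0,1]]'
python3 - <<'E'
from h import *
s=snap('wrist','wrist5'); snap('side','side5'); print(s['ee_pos'],s['joints'])
E
```

```text
clock: 6.85
ee_pos: [0.4683, -0.0883, 0.2651]
tool_rot: [0.003, -0.084, 0.996, -0.002]
ft_force: [0.8, 0.1, -0.4]
opening: 0.996
finger_force: 0.0
clock: 8.45
ee_pos: [0.5589, -0.0681, 0.2608]
tool_rot: [0.0, 0.645, 0.764, 0.0]
ft_force: [-0.0, -0.1, 0.5]
opening: 1.001
finger_force: 0.0
[ 0.55886914 -0.06807988  0.26082303] [-3.19562349e-01  2.57418258e-01  1.43352094e+00  3.73861661e-04
  1.44984152e+00 -4.88259079e-01]
```

View pics/wrist5.png

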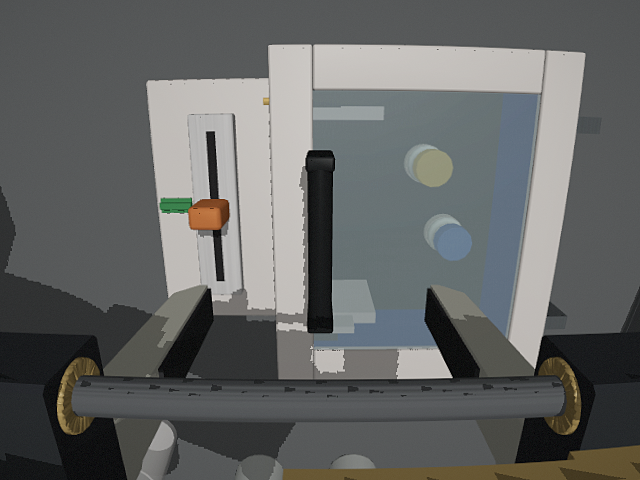

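The bar runs at col 320 from row 155 to 330, right between the fingers. Marker at (176,205), grip top near (209,212).

```bash
python3 - <<'E'
from h import *
th=np.radians(9.55); x=np.array([np.cos(th),np.sin(th),0]); y=np.array([-x[1],x[0],0])
e=onz('wrist5',320,152,.175),onz('wrist5',320,330,.172); print(e,np.linalg.norm(e[1]-e[0])); m=(e[0]+e[1])/2
s=readout.read_state(); print('d',(m-s['ee_pos'])@x,(m-s['ee_pos'])@y)
im=cv2.imread('pics/wrist5.png').astype(int); M=(im[...,1]>im[...,2]*1.4)&(im[...,1]>im[...,0]*1.25)&(im[...,1]>50)
o=(im[...,2]>im[...,1]*1.7)&(im[...,2]>100)
for k in(M,o):
    v,u=np.nonzero(k[:260,140:250]); print(u.min()+140,u.max()+140,v.min(),v.max())
for c in(165,176,188): print(c,[r for r in(np.nonzero(M[:,c])[0][[0,-1]])])
for c in(195,205,215,225): print(c,np.nonzero(o[:260,c])[0][[0,-1]], im[195:235:3,c,2])
E
```

```text
(array([ 0.55019443, -0.01015075,  0.175     ]), array([ 0.57020977, -0.12704012,  0.172     ])) 0.11862856933001749
d 0.0034266926365934115 -0.000793336584545145
160 191 198 212
188 226 199 229
165 [np.int64(199), np.int64(212)]
176 [np.int64(198), np.int64(212)]
188 [np.int64(198), np.int64(208)]
195 [204 228] [182 180 187 122 155 186 185 183 180 180 179 148 201 197]
205 [199 229] [180 191 121 127 149 185 188 185 182 180 180 151 111 104]
215 [199 229] [ 37  19 122 130 151 187 192 188 185 184 182 155   7  16]
225 [200 204] [184 191 118 107  91  90  89  89  86  84 114 111 110 119]
```

```bash
python3 - <<'E'
from h import *
th=np.radians(9.55); y=np.array([-np.sin(th),np.cos(th),0])
print([onz('wrist5',209,r,.09)@y for r in(206,218,230)],[onz('wrist5',176,r,.042)@y for r in(198,205.5,213)])
E
python3 -m creep '[[0,3,20,0,0,0,1],[0,0,25,0,0,0,0.6],[0,0,25,0,0,0,0.4],[0,0,25,0,0,0,0.2],[0,0,15,0,0,0,0],[0,0,0,0,0,0,-0.2],[0,0,0,0,0,0,-0.4],[0,0,0,0,0,0,-0.5],[0,0,0,0,0,0,-1],[0,0,0,0,0,0,-1],[0,0,0,0,0,0,-1],[0,0,0,0,0,0,-1],[0,0,0,0,0,0,-1],[0,0,0,0,0,0,-1]]' 45
```

```text
[np.float64(-0.15242630053926867), np.float64(-0.16254721162188668), np.float64(-0.17283306837963786)] [np.float64(-0.15525071238220134), np.float64(-0.16241586035090685), np.float64(-0.16965118276227428)]
clock: 9.95
ee_pos: [0.5598, -0.0682, 0.151]
tool_rot: [-0.0, 0.645, 0.764, -0.0]
ft_force: [-3.7, -0.9, 5.4]
opening: 0.158
finger_force: 45.0
```

```bash
python3 -m creep '[[0,0.3,-1,0,0,0,-1],[0,0.3,-1,0,0,0,-1],[0,0.3,-1,0,0,0,-1],[0,0.3,-1,0,0,0,-1],[0,0.3,-1,0,0,0,-1],[0,0.3,-1,0,0,0,-1],[0,0.3,-1,0,0,0,-1],[0,0.3,-1,0,0,0,-1],[0,0,0,0,0,0,-1]]' 50
```

```text
clock: 10.85
ee_pos: [0.5617, -0.0678, 0.1587]
tool_rot: [-0.001, 0.645, 0.764, -0.001]
ft_force: [-3.0, -5.3, -8.1]
opening: 0.163
finger_force: 50.0
```

```bash
python3 -m creep '[[0,0.6,-2,0,0,0,-1],[0,0.6,-2,0,0,0,-1],[0,0.6,-2,0,0,0,-1],[0,0.7,-2,0,0,0,-1],[0,0.7,-2,0,0,0,-1],[0,0.7,-2,0,0,0,-1],[0,0.8,-2,0,0,0,-1],[0,0.8,-2,0,0,0,-1],[0,0.8,-2,0,0,0,-1],[0,0.8,-2,0,0,0,-1],[0,0.8,-2,0,0,0,-1],[0,0.8,-2,0,0,0,-1],[0,0.4,-1,0,0,0,-1],[0,0,0,0,0,0,-1],[0,0,0,0,0,0,-1]]' 50
python3 - <<'E'
from h import *
s=snap('side','side6'); print(s['ee_pos'],s['ft_force'],s['qd'],s['opening'])
cv2.imwrite('pics/s6c.png',cv2.resize(cv2.imread('pics/side6.png')[165:285,260:420],None,fx=5,fy=5,interpolation=cv2.INTER_CUBIC))
E
```

```text
clock: 12.35
ee_pos: [0.5702, -0.0663, 0.1842]
tool_rot: [-0.001, 0.645, 0.764, -0.001]
ft_force: [-5.2, -4.1, -5.3]
opening: 0.16
finger_force: 50.0
[ 0.57023356 -0.06633563  0.18417668] [-5.23939494 -4.10130031 -5.29847242] [ 0.00046292 -0.00090065  0.0011761   0.00060775 -0.00042128  0.00017883] 0.15988451222170932
```

View pics/s6c.png

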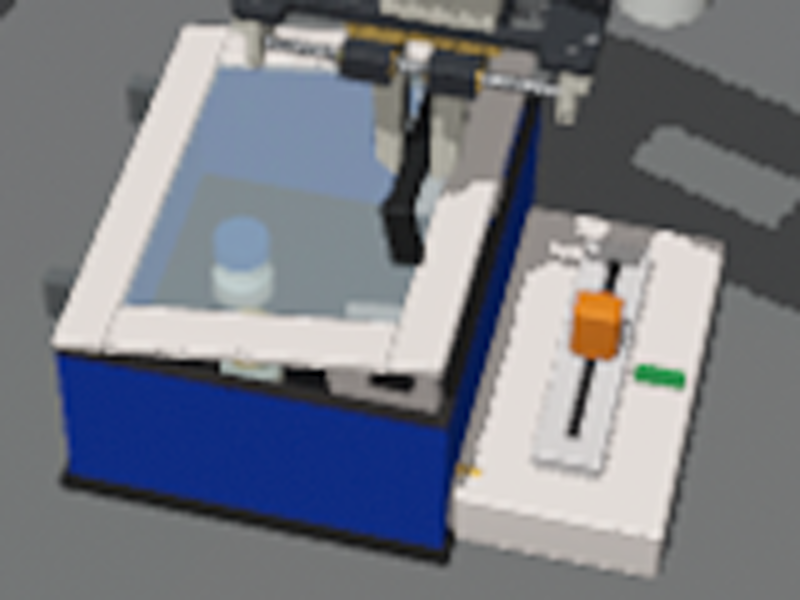

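The lid is ajar, with its top front corner at about (440,374) in the crop. The grip is still where I left it. Checking the opening:

```bash
python3 - <<'E'
from h import *
th=np.radians(9.55); x=np.array([np.cos(th),np.sin(th),0]); z=np.array([0,0,1.])
c0=onz('side0',260+448/5,165+418/5,.128)
for mm in(0,20,30,40,50):
    s=mm/220;c=(1-s*s)**.5; px=-.22*c+.008*s+.22; pz=.22*s+.008*c-.008
    u,v=proj('side6',c0+x*px+z*pz); print(mm,(u-260)*5,(v-165)*5)
E
```

```text
0 448.0000000000001 418.0000000000002
20 446.1822388534969 393.5266806272898
30 443.9671557748116 380.87205489755604
40 440.8467633843003 367.93343155719043
50 436.78738084616896 354.7056100358459
```

```bash
python3 -m creep '[[0,0,0,0,0,0,-1],[0,0,0,0,0,0,-1],[0,0,0,0,0,0,-1],[0,0,0,0,0,0,-1]]' 50 && python3 -c "
from plant import ticket; print(ticket.hand_in())"
```

```text
clock: 12.8
ee_pos: [0.5703, -0.0664, 0.1842]
tool_rot: [-0.001, 0.645, 0.764, -0.001]
ft_force: [-5.8, -4.3, -5.7]
opening: 0.161
finger_force: 50.0
the job is handed in; nothing more can be done
None
```

I set the vent grip level with the green marker (within about 0.5 mm by the wrist camera), then pulled the lid free; the gripper still holds it by the handle, front edge about 4 cm above the rim, and the job is handed in at 12.8 s with no verdict shown.

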